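Put the black film can away in the latched film locker

ROBOT

A 7-joint arm with a two-finger parallel gripper is mounted at the origin on a cart in front of the work surface, level with it; the furniture and walls round the work are solid. World frame = base frame: x ahead of the robot, y to its left, z up, the work surface at z = 0. Lengths are in mm, angles in rad, forces in N, time in s.
With the tool pointing down it reaches from about 350 to 900 mm from the base axis. Payload 19.9 kg.
Tool frame: the origin (TCP) lies on the centre line of the jaws, within the pads' length; the fingertips stand 19 mm ahead of it and the grasp point (between the pads) is the TCP; z points along the fingers, y is the direction in which the jaws open and shut (so a half turn about z gives the same grasp; the last joint's range is limited). The gripper opens to 94 mm and grips with 3 to 60 N. Pads are 16 mm wide; open, the fingers measure 119 mm over their backs; the gripper's body (75 mm by 177 mm) begins 78 mm behind the grasp point.
Start: joints at [-1.268, 0.417, -0.01, 1.614, 0.005, 1.111, -0.053], TCP at [211.244, 588.198, 224.425] pointing down, gripper open.
Joint ranges: [-2.81, 2.81], [-0.39, 2.02], [-1.27, 1.25], [0.06, 2.57], [-1.19, 4.33], [0.19, 2], [-2.82, 2.82]. Speed limits (rad/s): [1.89, 1.89, 2.39, 2.39, 3.01, 3.01, 3.01].

INTERFACE

Orientations are given as a unit quaternion [x, y, z, w].
In Python, from workcell import r gives the robot as it stands.
- The arm moves only by the tool play_rows, never from a script. Its argument "moves" is a list of rows, each a list of 2 entries, a list of its own where there are three numbers: the shift along the tool's x, y, z in units of 0.02 m (1.0 is 0.02 m), then the turn, a rotation vector about the tool's x, y, z in units of 6 degrees (1.0 is 6 degrees). In form: [[[dx, dy, dz], [wx, wy, wz]], ...]. A call has exactly 5 rows; each row shifts and turns the commanded pose from where the row before left it, along the tool's axes as they then stand; what a row does not reach is not made up. A row lasts 1/8 s, in which the tool goes at most 62.5 mm and 10.7 degrees, less where a joint would pass 70% of its speed; a pose out of reach is approached as far as the arm can. A call with a number of a shift or a turn outside -1 to 1 is refused whole. A call with a gripper value outside its range is refused whole. "claw" is the opening, from -1 (shut) to 1 (fully open), so that 0 is half open, set as the call begins (left out, the last holds). The fingers move at their own pace and stop on an object; "newtons" is the grip in N (left out, the last holds). Time passes only in rows, so rows that do not move let the fingers close, or fill a call up. It gives the time, the measured TCP pose, the force and the opening at its end, in the units of the state.
- r.sense(): the state, without advancing time (a new reading comes with each control period).
- r.snapshot(name): name is "side" or "top" or "wrist"; returns a dict with "pixels" (420x560x3 uint8, red, green, blue), "K" (3x3 intrinsics, pixels), "k1" (the pictures are not rectified: a ray, as slopes to the right and down, at radius r is drawn at 1 + k1 r^2 times it, then the intrinsics apply), "rvec" (rotation vector, rad) and "tvec" (3), from world to camera coordinates, as OpenCV has them; the wrist camera has in their place "hand_eye" (4x4, takes a point from camera to tool coordinates, whose origin is the TCP and whose axes are the flange's). Camera axes: x right, y down, z forward; pixel columns grow to the right and rows downward; lengths in mm; the calibration is good to about 2 mm. A picture is of the moment at which its call begins: read the wrist's pose just before it. There is no depth.
- r.close_job(): hands the job in, once; it reports no verdict.
The state is a dict: "time_s": time; "q": joint angles; "dq": joint speeds; "tau": joint torques, N m; "tool_pos": TCP position; "ee_rot": TCP orientation; "force": force on the tool from outside, world axes, zero at the start; "wrist_torque": the same for the moment, N m; "gripper_width": finger opening in mm.
Only numpy, scipy, OpenCV 4.12 (cv2) and the standard library are available. Lean on these libraries where they do the work, as an engineer would, in place of code of your own. Each camera call takes 0.05 s, during which the arm holds its last target.

TASK

Put the black film can away in the film locker: slide the keeper with the red tab back towards the rear of the locker, then slide the bolt open so that the amber flap drops down. Stand the black can upright in the slot under the black label, let go of it, and leave both catches open, the flap down and the loose white can where it stands; keep the black can upright all the way.

Things in the scene. Friction and masses are not known exactly. Their poses are not given: they have to be found in the camera images.
- locker: Fixed grey steel film locker near the bench's right edge, its front facing left: 110 deep (x) x 240 wide (y) x 192 mm high. Origin: at bench level, middle of its front edge; x points into it, y along its front, away from the robot, z up. Floor top 20 mm, roof underside 180 mm up; the roof reaches to the front edge, so to reach in, the hand must lean 35 to 50 degrees out of the front. Inside width 224 mm.
- keeper (a joint): First catch: brass bar 18 x 72 mm on the roof, its top 23 mm above the roof, sliding along the locker's x. 0 to 0.006 m at the start: its tongue blocks the path of the bolt's knob. 0.034 m = fully back, towards the locker's rear (+x); the bolt is free from 0.022 m. Friction about 1.2 N; stays where it is left.
- keeper_tab (a point): Grip point on the keeper's upright red tab: 20 mm wide along the locker's y, 8 mm thick along x, rising from 20 to 54 mm above the roof. The point is in its middle, 42 mm above the roof. Axes as the locker's.
- bolt (a joint): Second latch: 10 mm round steel bolt along the roof's front edge, sliding along the locker's y. 0 at the start: it stands in the flap's brass staple and holds the flap shut. 0.045 m = fully open, towards +y (away from the robot); the flap is free from 0.03 m. Friction about 1.2 N; stays where it is left.
- bolt_knob (a point): Grip point on the bolt's upright black knob, 16 mm in diameter, from 27 to 55 mm above the roof. The point is on its axis, 43 mm above the roof. At the start it lies, in the locker's axes, 33 to 39 mm from the keeper's grip point towards -x (the front) and 17 mm towards -y. Axes as the locker's.
- flap (a joint): Amber-paned front flap, 226 wide x 156 mm high, hinged along its lower edge 20 mm above the bench. 0 = shut (upright), 1.55 rad = open, lying in front of the locker. Lightly sprung: with the bolt out it drops open by itself within about 2 s. Open, it reaches 180 mm in front of the locker, about 25 mm above the bench; its staple then stands up to 45 mm above the bench at the far end.
- black_slot (a point): Centre of the floor of the pocket for the black can, the one under the black label; axes as the locker's. The pocket, 46 mm square with a 6 mm high fence all round, lies 26 mm behind the front edge and 50 mm towards +y or -y from the locker's middle; the two may be exchanged. The label, a 34 x 40 mm black plate in a brass frame, lies on the roof 60 mm further back (+x).
- white_slot (a point): The same for the other pocket, under the white label. It stays empty.
- black_can: Loose black film can with black cap, 31 mm in diameter (cap, its uppermost 7 mm: 34 mm), 51 mm high, about 30 g. Origin: centre of its underside; z up. It stands on the bench in front of the locker, beyond the open flap's reach.
- white_can: Loose white film can with grey cap, of the same size, standing farther from the robot than the black can; leave it alone. Origin: centre of its underside. Another white can, further left, is fixed.
Not all that is in view belongs to the job. Leave any brown or pink look-alike of the black_can alone.

How it is judged:
By the outcome, as a careful person would: the job done as asked, in the order asked, and still so for the second after the job is handed in, with the robot touching nothing.
It also fails if it takes over 58 s, if anything falls off the work surface, if the arm or the gripper's body presses on something with over 40 N, if the wrist force passes 120 N, or if a joint passes its speed limit or range.

## Working session

There is one attempt and no reset: what is moved stays moved. The work goes in short steps, Python scripts to look and compute and a tool call to move; the robot and the scene stay as the last step left them, time stands still between calls to the robot, and variables do not carry over. Pictures are saved under pics/ and viewed, and the job is handed in when it is done.

Besides the shell and the picture viewer there is one more tool, called after ">>>" as name(argument=value, ...), one argument or row to a line, values as JSON. play_rows: Moves the arm, as the interface text tells. Its arguments: {"type":"object","properties":{"moves":{"type":"array","items":{"type":"array"}},"claw":{"type":"number"},"newtons":{"type":"number"}},"required":["moves"]}

```bash
ls; mkdir -p pics
cat > h.py <<'E'
import numpy as np, cv2
from scipy.spatial.transform import Rotation as R
from workcell import r
def snap(n,fn):
    s=r.sense(); d=r.snapshot(n); cv2.imwrite('pics/'+fn,d['pixels'][:,:,::-1]); 
    np.savez('pics/'+fn[:-4]+'.npz',s_pos=s['tool_pos'],s_rot=s['ee_rot'],**d); return d
def load(fn): return np.load('pics/'+fn+'.npz')
def ray(d,u,v):
    K=d['K'];k=float(d['k1'])
    x=(u-K[0,2])/K[0,0];y=(v-K[1,2])/K[1,1]
    rd=np.hypot(x,y);rr=rd
    for _ in range(20): rr=rd/(1+k*rr*rr)
    sc=rr/rd if rd>0 else 1
    c=np.array([x*sc,y*sc,1.])
    if 'hand_eye' in d:
        T=np.array(d['hand_eye']);Rt=R.from_quat(d['s_rot']).as_matrix();p=np.array(d['s_pos'])
        return Rt@T[:3,3]+p, Rt@T[:3,:3]@c
    Rm=cv2.Rodrigues(np.array(d['rvec'],float))[0];t=np.array(d['tvec'],float).ravel()
    return -Rm.T@t, Rm.T@c
def onz(d,u,v,z):
    o,c=ray(d,u,v);return o+c*(z-o[2])/c[2]
def tri(*rs):
    A=np.zeros((3,3));b=np.zeros(3)
    for o,c in rs:
        c=c/np.linalg.norm(c);P=np.eye(3)-np.outer(c,c);A+=P;b+=P@o
    p=np.linalg.solve(A,b)
    return p,[float(np.linalg.norm(np.cross(p-o,c/np.linalg.norm(c)))) for o,c in rs]
E
python3 - <<'E'
from h import *
print(r.sense())
for n in('side','top','wrist'):
    d=snap(n,n+'0.png'); print(n,{k:v for k,v in d.items() if k!='pixels'})
E
```

```text
pics
{'time_s': 0.0, 'q': array([-1.26750283,  0.41793558, -0.01032933,  1.61418971,  0.00469057,
        1.11072252, -0.05300006]), 'dq': array([ 7.15142662e-04, -3.30075018e-04, -9.24773956e-04,  1.50587331e-05,
       -9.93548614e-04,  1.11497993e-03,  6.96482896e-04]), 'tau': array([ 5.55746544e-05, -8.51265764e+01,  6.38087969e-01, -4.25961971e+01,
       -4.89459489e-02,  1.88976241e-02,  1.28601232e-04]), 'tool_pos': array([211.1203344 , 587.86940831, 223.84259234]), 'ee_rot': array([ 1.71530174e-01,  9.85178674e-01, -6.11592557e-04, -6.93709973e-05]), 'force': array([-0.24859685, -0.94996655,  0.55341231]), 'wrist_torque': array([-0.02659535, -0.04594093, -0.05143927]), 'gripper_width': 93.61132164517595}
side {'K': array([[434.93432069,   0.        , 274.98516117],
       [  0.        , 434.93432069, 207.62892518],
       [  0.        ,   0.        ,   1.        ]]), 'k1': 0.04004094853689978, 'rvec': array([ 0.02394843,  2.85028576, -1.2456313 ]), 'tvec': array([ 464.6377747 ,  -67.16086332, 1237.10293392])}
top {'K': array([[430.5638656 ,   0.        , 279.61190642],
       [  0.        , 430.5638656 , 212.93741382],
       [  0.        ,   0.        ,   1.        ]]), 'k1': 0.0006375905253291398, 'rvec': array([ 2.00730237, -2.21953322,  0.23032608]), 'tvec': array([ 308.84746194,  458.30049357, 1058.25125669])}
wrist {'K': array([[337.89542162,   0.        , 279.50551248],
       [  0.        , 337.89542162, 207.96675389],
       [  0.        ,   0.        ,   1.        ]]), 'k1': -0.0038940536604183014, 'hand_eye': array([[-7.06293349e-04, -9.60175020e-01, -2.79398340e-01,
         8.21001088e+01],
       [ 9.99999735e-01, -6.29591682e-04, -3.64264713e-04,
         1.19817071e+00],
       [ 1.73851008e-04, -2.79398523e-01,  9.60175211e-01,
        -1.59736825e+02],
       [ 0.00000000e+00,  0.00000000e+00,  0.00000000e+00,
         1.00000000e+00]])}
```

View pics/side0.png

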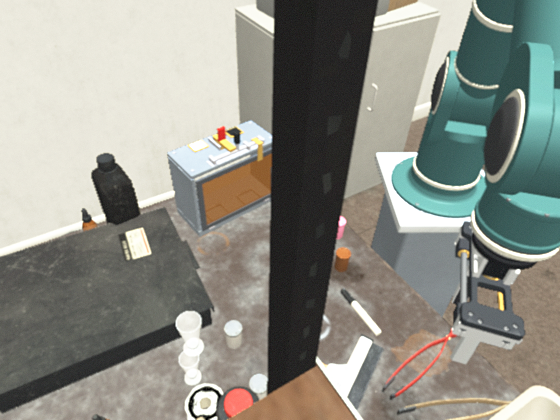

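View pics/top0.png

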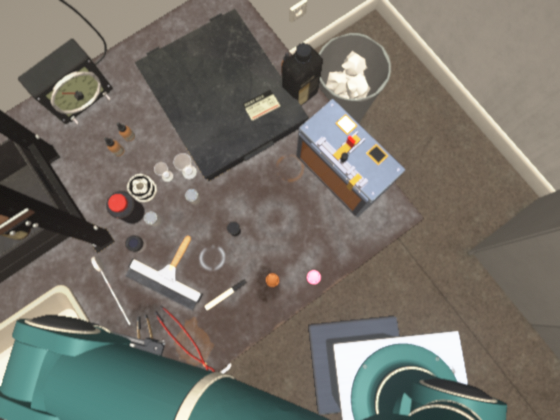

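View pics/wrist0.png

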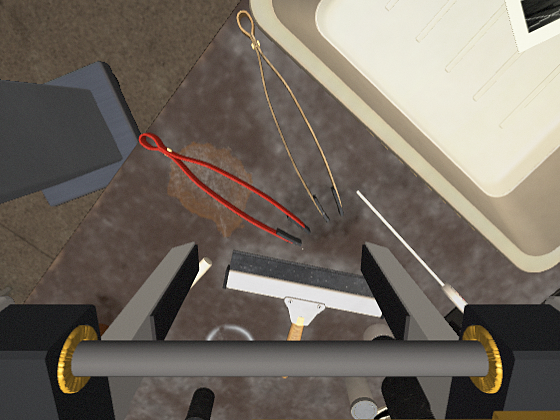

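Side view: locker at about (220,165), partly behind the black post. Top view: locker at (350,155) with its front facing lower left, red tab (352,141), knob (345,157), black label (377,153), and a black can at about (234,229). I'll zoom in for the details.

Run:
```python
import cv2
a=cv2.imread('pics/top0.png')[90:260,180:420]; cv2.imwrite('pics/t0z.png',cv2.resize(a,None,fx=3.3,fy=3.3,interpolation=cv2.INTER_CUBIC))
a=cv2.imread('pics/side0.png')[110:240,150:300]; cv2.imwrite('pics/s0z.png',cv2.resize(a,None,fx=4.5,fy=4.5,interpolation=cv2.INTER_CUBIC))
```

```text
(no output)
```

View pics/t0z.png

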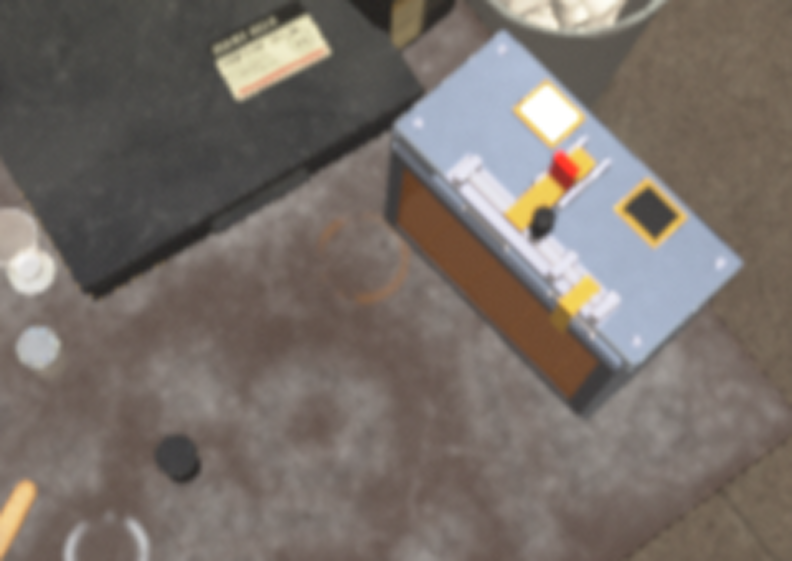

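View pics/s0z.png

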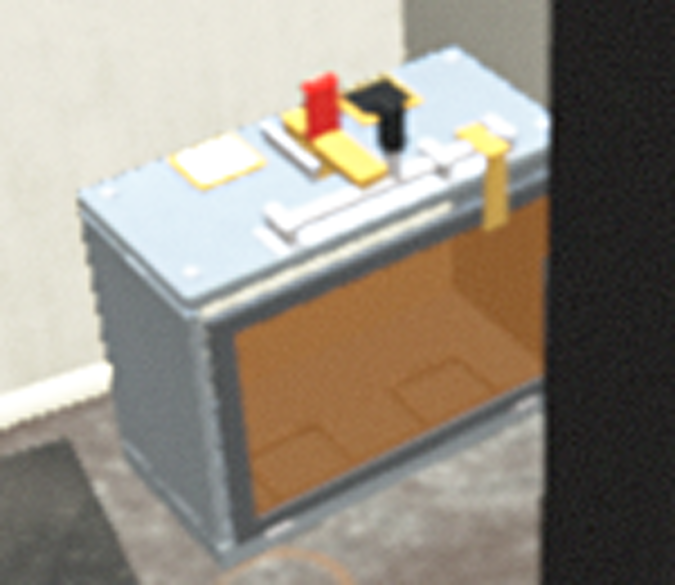

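Run:
```python
from h import *
d=load('top0')
z=lambda x,y:(180+x/3.3-0.35,90+y/3.3-0.35)
P={k:onz(d,*z(*p),192) for k,p in dict(rp=(505,31),rm=(742,262),fm=(628,367),fp=(392,132),white=(549,113),black=(651,212)).items()}
for k,p in P.items(): print(k,p.round(1))
print('lens',np.linalg.norm(P['rp']-P['rm']),np.linalg.norm(P['fp']-P['fm']),np.linalg.norm(P['rp']-P['fp']))
ey=(P['rp']-P['rm'])/2+(P['fp']-P['fm'])/2+(P['white']-P['black']); 
yaw=np.arctan2(-ey[0],ey[1]); print('yaw',np.degrees(yaw))
ex=np.array([np.cos(yaw),np.sin(yaw),0]);ey=np.array([-np.sin(yaw),np.cos(yaw),0])
c=sum(P[k] for k in('rp','rm','fm','fp'))/4; o=c-55*ex; o[2]=0
m=(P['white']+P['black'])/2-86*ex; print('origin',o,m, (P['white']-P['black'])@ey)
im=d['pixels'].astype(int)
# red tab, black knob, can
red=((im[...,0]>150)&(im[...,1]<70)&(im[...,2]<70)).astype(np.uint8); red[:, :330]=0
print(cv2.connectedComponentsWithStats(red)[2:][0])
bl=(im.max(2)<55).astype(np.uint8)
n,_,st,ce=cv2.connectedComponentsWithStats(bl)
for i in range(1,n):
    if 20<st[i,4]<600 : print(st[i],ce[i])
```

```text
rp [717.3 112.3 192. ]
rm [529.8 -28.7 192. ]
fm [463.9  60.1 192. ]
fp [649. 201. 192.]
white [652.   89.2 192. ]
black [572.   28.4 192. ]
lens 234.60250689083398 232.56295325693574 111.99276781063992
yaw -52.85962240122437
origin [556.77273046 130.01987059   0.        ] [560.08375158 127.3695504  192.        ] 100.52016174901806
[[     0      0    560    420 235166]
 [   347    138      7      9     34]]
[ 73  58  39  34 237] [94.09704641 72.96202532]
[ 36  85  34  38 238] [ 50.8487395  104.36134454]
[272 121  32  21 124] [286.16129032 132.27419355]
[206 155  39  25 166] [225.78915663 167.40963855]
[123 201  21  22 232] [135.0387931  213.22413793]
[ 45 316  49  14 226] [ 73.51769912 322.01769912]
[425 379  64  19 368] [455.7173913  386.32065217]
[429 414  15   6  30] [435.36666667 416.73333333]
```

Run:
```python
from h import *
print([a for a in dir(r) if a[0]!='_'])
t=load('top0');s=load('side0')
zt=lambda x,y:(180+x/3.3-0.35,90+y/3.3-0.35)
zs=lambda x,y:(150+x/4.5-0.4,110+y/4.5-0.4)
yaw=np.radians(-52.8);ex=np.array([np.cos(yaw),np.sin(yaw),0]);ey=np.array([-np.sin(yaw),np.cos(yaw),0]);o=np.array([559,128,0.])
def rep(n,p): print(n,p[0].round(1),'loc',((p[0]-o)@ex).round(1),((p[0]-o)@ey).round(1),np.round(p[1],1))
rep('tab',tri(ray(t,*zt(565,170)),ray(s,*zs(322,108))))
rep('knobtop',tri(ray(t,*zt(545,214)),ray(s,*zs(392,100))))
rep('white',tri(ray(t,*zt(549,113)),ray(s,*zs(216,160))))
rep('black',tri(ray(t,*zt(651,212)),ray(s,*zs(380,97))))
rep('fp corner',tri(ray(t,*zt(392,132)),ray(s,*zs(193,305))))
rep('rp corner',tri(ray(t,*zt(505,31)),ray(s,*zs(80,195))))
print('can',onz(t,*zt(177,451),51),'botside',onz(t,*zt(183,470),10))
print('wcan',onz(t,191,194,51))
```

```text
['PlanningError', 'close_job', 'sense', 'snapshot']
tab [596.   90.8 225. ] loc 52.0 6.9 [0.4 0.4]
knobtop [559.4 112.1 244. ] loc 12.9 -9.3 [0.9 0.9]
white [652.4  89.1 191.4] loc 87.5 50.9 [0.2 0.2]
black [571.1  28.6 191.8] loc 86.5 -50.5 [0.9 0.9]
fp corner [652.5 200.3 184.4] loc -1.0 118.2 [0.4 0.4]
rp corner [720.4 111.  184.9] loc 111.1 118.3 [0.3 0.3]
can [463.49198241 382.26776878  51.        ] botside [455.39251578 382.47270249  10.        ]
wcan [559.09795451 484.49259238  51.        ]
```

```bash
cat >> h.py <<'E'
yaw=np.radians(-52.8);ex=np.array([np.cos(yaw),np.sin(yaw),0]);ey=np.array([-np.sin(yaw),np.cos(yaw),0]);ez=np.array([0,0,1.]);O=np.array([559.5,127.5,0.])
L=np.column_stack([ex,ey,ez])
def w(x,y,z): return O+L@np.array([x,y,z],float)
def goal(tilt,dyaw=0):
    a=np.radians(tilt);z=np.array([np.sin(a),0,-np.cos(a)]);y=np.array([0,1.,0]);x=np.cross(y,z)
    return R.from_matrix(L)*R.from_euler('z',dyaw,degrees=True)*R.from_matrix(np.column_stack([x,y,z]))
def to(p,G):
    s=r.sense();C=R.from_quat(s['ee_rot']);d=np.array(p)-s['tool_pos']
    print('t',round(s['time_s'],2),'pos',s['tool_pos'].round(1),'loc',(L.T@(s['tool_pos']-O)).round(1),'F',s['force'].round(1),'grip',round(s['gripper_width'],1),'q',s['q'].round(2))
    print(' shift(now axes)',(C.inv().apply(d)/20).round(2),' shift(goal axes)',(G.inv().apply(d)/20).round(2),' turn(units)',(np.degrees((C.inv()*G).as_rotvec())/6).round(2))
E
python3 - <<'E'
from h import *
to(w(52.5,7.4,300),goal(0))
E
```

```text
t 0.15 pos [211.2 588.  224. ] loc [-577.4    0.9  224. ] F [ 0.5 -0.4  0.1] grip 94.0 q [-1.27  0.42 -0.01  1.61  0.    1.11 -0.05]
 shift(now axes) [-26.58 -16.91  -3.78]  shift(goal axes) [-31.49   0.32  -3.8 ]  turn(units) [-0.01  0.    5.51]
```

>>> play_rows(
  moves=[
    [[-1,-0.5,-0.7],[0,0,1]],
    [[-1,-0.5,-0.7],[0,0,1]],
    [[-1,-0.4,-0.7],[0,0,1]],
    [[-1,-0.2,-0.7],[0,0,1]],
    [[-1,0,-0.7],[0,0,1]],
  ],
  claw=0,
)

```text
time_s: 0.78
tool_pos: [281.2, 507.1, 294.7]
ee_rot: [0.422, 0.906, -0.0, -0.0]
force: [0.1, -0.6, 0.1]
gripper_width: 48.8
```

Run:
```python
from h import *
to(w(52.5,7.4,300),goal(0))
```

```text
t 0.78 pos [281.2 507.1 294.7] loc [-470.6    7.9  294.7] F [ 0.1 -0.6  0.1] grip 48.8 q [-1.22  0.28  0.12  1.65 -0.04  1.22 -0.39]
 shift(now axes) [-26.12  -1.32  -0.26]  shift(goal axes) [-2.615e+01 -2.000e-02 -2.600e-01]  turn(units) [-0.    0.    0.48]
```

>>> play_rows(
  moves=[
    [[-1,0,0],[0,0,0.5]],
    [[-1,0,0],[0,0,0]],
    [[-1,0,0],[0,0,0]],
    [[-1,0,0],[0,0,0]],
    [[-1,0,0],[0,0,0]],
  ],
)

```text
time_s: 1.4
tool_pos: [343.1, 427.7, 294.3]
ee_rot: [0.444, 0.896, -0.0, 0.0]
force: [0.2, 0.4, -0.0]
gripper_width: 46.9
```

>>> play_rows(
  moves=[
    [[-1,0,0],[0,0,0]],
    [[-1,0,0],[0,0,0]],
    [[-1,0,0],[0,0,0]],
    [[-1,0,0],[0,0,0]],
    [[-1,0,0],[0,0,0]],
  ],
)

```text
time_s: 2.02
tool_pos: [403.5, 348.1, 294.4]
ee_rot: [0.444, 0.896, -0.0, 0.0]
force: [-0.3, 0.7, -0.4]
gripper_width: 46.9
```

>>> play_rows(
  moves=[
    [[-1,0,0],[0,0,0]],
    [[-1,0,0],[0,0,0]],
    [[-1,0,0],[0,0,0]],
    [[-1,0,0],[0,0,0]],
    [[-1,0,0],[0,0,0]],
  ],
)

```text
time_s: 2.65
tool_pos: [464.0, 268.4, 294.5]
ee_rot: [0.444, 0.896, -0.0, 0.0]
force: [-0.0, 0.3, 0.1]
gripper_width: 47.1
```

>>> play_rows(
  moves=[
    [[-1,0,0],[0,0,0]],
    [[-1,0,0],[0,0,0]],
    [[-1,0,0],[0,0,0]],
    [[-1,0,0],[0,0,0]],
    [[-1,0,0],[0,0,0]],
  ],
)

```text
time_s: 3.28
tool_pos: [524.4, 188.8, 294.5]
ee_rot: [0.444, 0.896, -0.0, 0.0]
force: [-0.4, -0.6, 0.7]
gripper_width: 46.9
```

Run:
```python
from h import *
to(w(52.5,7.4,300),goal(0))
```

```text
t 3.27 pos [524.4 188.8 294.5] loc [-70.    9.1 294.5] F [-0.4 -0.6  0.7] grip 46.9 q [-0.71  0.25  0.37  1.71 -0.1   1.2   0.34]
 shift(now axes) [-6.13 -0.09 -0.28]  shift(goal axes) [-6.13 -0.09 -0.28]  turn(units) [0.   0.   0.01]
```

>>> play_rows(
  moves=[
    [[-1,0,0],[0,0,0]],
    [[-1,0,0],[0,0,0]],
    [[-1,0,0],[0,0,0]],
    [[-1,0,0],[0,0,0]],
    [[-0.5,0,0],[0,0,0]],
  ],
)

```text
time_s: 3.9
tool_pos: [578.8, 116.9, 294.4]
ee_rot: [0.445, 0.896, -0.0, 0.0]
force: [0.1, 0.4, 0.1]
gripper_width: 46.8
```

Run:
```python
from h import *
snap('wrist','w1.png')
to(w(52.5,7.4,300),goal(0))
```

```text
t 3.95 pos [579.2 116.3 294.4] loc [ 20.8   8.9 294.4] F [-1.1 -2.2 -1. ] grip 46.7 q [-0.58  0.32  0.42  1.63 -0.13  1.23  0.51]
 shift(now axes) [-1.58 -0.07 -0.28]  shift(goal axes) [-1.58 -0.07 -0.28]  turn(units) [-0.    0.01 -0.01]
```

View pics/w1.png

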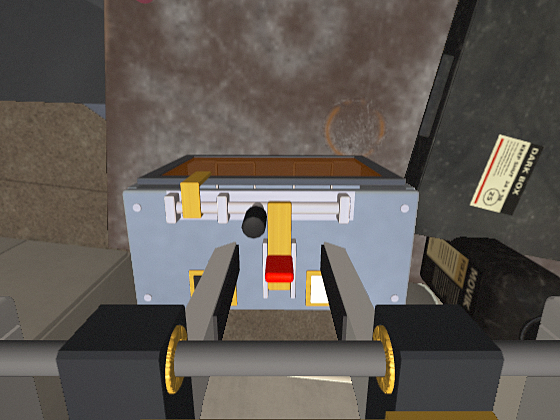

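The wrist view shows the red tab at about (279,266), lined up between the fingers, with the knob top at about (257,213).

Run:
```python
from h import *
d=load('w1');im=d['pixels'].astype(int)
red=((im[...,0]>120)&(im[...,1]<60)&(im[...,2]<60)).astype(np.uint8);red[:200]=0
n,_,st,ce=cv2.connectedComponentsWithStats(red);print(st[1:],ce[1:])
for v in range(252,288,3): print(v,im[v,279])
f=lambda u,v,z:(L.T@(onz(d,u,v,z)-O)).round(1)
x0,y0,ww,hh=st[1:][np.argmax(st[1:,4])][:4]
print('tab near top edges',f(x0,y0+1,246),f(x0+ww,y0+1,246))
print('corners roof',f(404,208,192),f(135,209,192),f(397,299,192),f(147,297,192))
print('knob',f(257,213,247))
c=cv2.resize(d['pixels'][170:310,120:430,::-1],None,fx=2.5,fy=2.5,interpolation=cv2.INTER_CUBIC);cv2.imwrite('pics/w1z.png',c)
```

```text
[[475 200   2   3   3]
 [265 256  29  27 681]
 [292 262   1   1   1]] [[475.33333333 201.        ]
 [278.53010279 268.91189427]
 [292.         262.        ]]
252 [232 191  71]
255 [156  71  16]
258 [135   5   1]
261 [139  18   8]
264 [138   1   0]
267 [139   6   1]
270 [140  11   8]
273 [234   9   0]
276 [255  52  29]
279 [254  10   0]
282 [240 109  23]
285 [230 189  67]
tab near top edges [ 3.23e+01 -1.00e-01  2.46e+02] [ 32.3  19.3 246. ]
corners roof [ 13.9 110.2 192. ] [  14.6 -107.4  192. ] [ 97.1 112.6 192. ] [  95.  -106.6  192. ]
knob [  1.1  -4.8 247. ]
```

View pics/w1z.png

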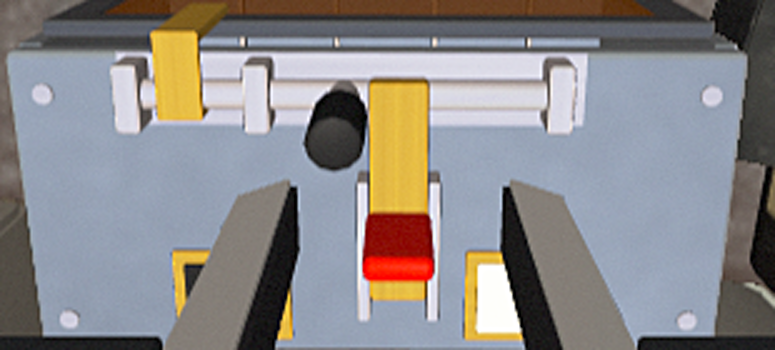

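Run:
```python
from h import *
d=load('w1')
f=lambda u,v,z:(L.T@(onz(d,u,v,z)-O)).round(1)
z=lambda x,y:(120+x/2.5-.3,170+y/2.5-.3)
print('tab',f(*z(398,268),246),f(*z(364,268),246),f(*z(434,268),246),f(*z(398,256),246),f(*z(398,280),246))
print('knob',f(*z(335,142),247))
print('labels',f(*z(232,0),192))
print('screws',[f(*z(*p),192) for p in((41,94),(711,95),(69,320),(687,320))])
```

```text
tab [ 47.1   9.2 246. ] [ 4.71e+01 -1.00e-01  2.46e+02] [ 47.1  19.  246. ] [ 43.4   9.2 246. ] [ 50.7   9.1 246. ]
knob [ 10.3  -7.1 247. ]
labels [-17.4 -42.8 192. ]
screws [array([  13.1, -106.3,  192. ]), array([ 13.7, 110.3, 192. ]), array([  95.7, -106.4,  192. ]), array([ 95.8, 110.3, 192. ])]
```

>>> play_rows(
  moves=[
    [[-0.7,0,0],[0,0,0]],
    [[-0.7,0,0],[0,0,0]],
    [[0,0,0.9],[0,0,0]],
    [[0,0,0.9],[0,0,0]],
    [[0,0,0.8],[0,0,0]],
  ],
)

```text
time_s: 4.58
tool_pos: [594.6, 96.5, 240.6]
ee_rot: [0.444, 0.896, -0.0, -0.001]
force: [-0.4, -0.8, -0.3]
gripper_width: 47.0
```

>>> play_rows(
  moves=[
    [[0,0,0],[0,0,0]],
    [[0,0,0],[0,0,0]],
    [[0,0,0],[0,0,0]],
    [[0,0,0],[0,0,0]],
    [[0,0,0],[0,0,0]],
  ],
  claw=-1,
  newtons=15,
)

```text
time_s: 5.2
tool_pos: [595.0, 95.4, 243.0]
ee_rot: [0.445, 0.896, -0.0, -0.0]
force: [-5.2, -3.8, 4.6]
gripper_width: 20.0
```

Run:
```python
from h import *
to(w(80,8.5,242),goal(0))
```

```text
t 5.2 pos [595.   95.4 243. ] loc [ 47.    8.8 243. ] F [-5.2 -3.8  4.6] grip 20.0 q [-0.53  0.38  0.42  1.66 -0.17  1.13  0.58]
 shift(now axes) [-1.65 -0.02  0.05]  shift(goal axes) [-1.65 -0.02  0.05]  turn(units) [-0.01  0.    0.  ]
```

>>> play_rows(
  moves=[
    [[-0.4,0,0],[0,0,0]],
    [[-0.4,0,0],[0,0,0]],
    [[-0.4,0,0],[0,0,0]],
    [[-0.25,0,0],[0,0,0]],
    [[0,0,0],[0,0,0]],
  ],
)

```text
time_s: 5.82
tool_pos: [612.8, 71.7, 243.0]
ee_rot: [0.445, 0.896, -0.0, 0.0]
force: [-5.1, -5.2, 3.1]
gripper_width: 19.9
```

Run:
```python
from h import *
to(w(80,8.5,242),goal(0)); snap('wrist','w2.png')
```

```text
t 5.83 pos [612.8  71.7 243. ] loc [ 76.6   8.7 243. ] F [-5.1 -5.2  3.1] grip 19.9 q [-0.49  0.41  0.42  1.63 -0.18  1.14  0.63]
 shift(now axes) [-0.17 -0.01  0.05]  shift(goal axes) [-0.17 -0.01  0.05]  turn(units) [-0.01  0.01 -0.  ]
```

View pics/w2.png

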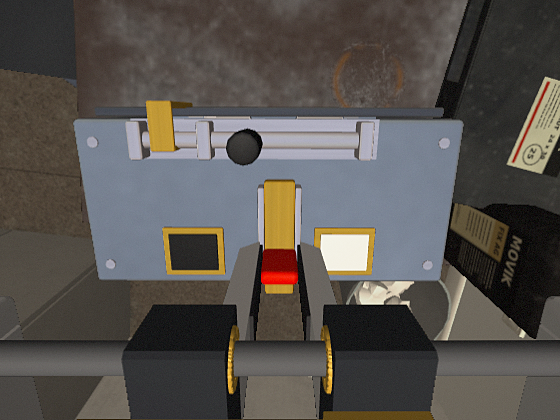

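Run:
```python
from h import *
d=load('w2')
f=lambda u,v,z:(L.T@(onz(d,u,v,z)-O)).round(1)
print('knob',f(244,147,247),'tab',f(279,277,246))
print('screws',[f(*p,192) for p in((93,142),(444,143),(110,265),(428,265))])
```

```text
knob [ 10.3  -6.8 247. ] tab [ 76.5   9.1 246. ]
screws [array([  12.9, -105.4,  192. ]), array([ 13.8, 110.6, 192. ]), array([  95.9, -106.7,  192. ]), array([ 96. , 110.8, 192. ])]
```

>>> play_rows(
  moves=[
    [[0,0,0],[0,0,0]],
    [[0,0,0],[0,0,0]],
    [[0,0,-0.7],[0,0,0]],
    [[0,0,-1],[0,0,0]],
    [[0.3,-0.2,-0.5],[0,0,0]],
  ],
  claw=-0.1,
)

```text
time_s: 6.5
tool_pos: [606.4, 75.3, 288.1]
ee_rot: [0.444, 0.896, 0.0, 0.001]
force: [-0.2, -0.3, 1.0]
gripper_width: 42.1
```

```bash
sed -i 's/O=np.array(\[559.5,127.5,0.\])/O=np.array([561.1,128.7,0.])/' h.py
python3 - <<'E'
from h import *
to(w(10.5,-9.5,242),goal(0))
E
```

```text
t 6.5 pos [606.4  75.3 288.1] loc [ 69.9   3.8 288.1] F [-0.2 -0.3  1. ] grip 42.1 q [-0.5   0.36  0.43  1.59 -0.16  1.23  0.61]
 shift(now axes) [ 2.97 -0.67  2.3 ]  shift(goal axes) [ 2.97 -0.66  2.31]  turn(units) [0.01 0.01 0.  ]
```

>>> play_rows(
  moves=[
    [[0.9,-0.2,0],[0,0,0]],
    [[0.9,-0.2,0],[0,0,0]],
    [[0.9,-0.2,0],[0,0,0]],
    [[0.25,0,0],[0,0,0]],
    [[0,0,0.3],[0,0,0]],
  ],
)

```text
time_s: 7.12
tool_pos: [560.8, 115.4, 280.6]
ee_rot: [0.444, 0.896, 0.0, 0.0]
force: [0.7, -0.2, -0.5]
gripper_width: 42.0
```

Run:
```python
from h import *
to(w(10.5,-9.5,242),goal(0))
```

```text
t 7.12 pos [560.8 115.4 280.6] loc [ 10.4  -8.2 280.6] F [ 0.7 -0.2 -0.5] grip 42.0 q [-0.59  0.29  0.42  1.69 -0.12  1.18  0.5 ]
 shift(now axes) [-0.   -0.06  1.93]  shift(goal axes) [-0.   -0.06  1.93]  turn(units) [0.01 0.   0.01]
```

>>> play_rows(
  moves=[
    [[0,-0.05,0.7],[0,0,0]],
    [[0,0,0.7],[0,0,0]],
    [[0,0,0.5],[0,0,0]],
    [[0,0,0],[0,0,0]],
    [[0,0,0],[0,0,0]],
  ],
)

```text
time_s: 7.75
tool_pos: [560.2, 114.4, 242.7]
ee_rot: [0.444, 0.896, 0.0, 0.0]
force: [-0.1, 0.5, 0.2]
gripper_width: 42.4
```

>>> play_rows(
  moves=[
    [[0,0,0],[0,0,0]],
    [[0,0,0],[0,0,0]],
    [[0,0,0],[0,0,0]],
    [[0,0,0],[0,0,0]],
    [[0,0,0],[0,0,0]],
  ],
  claw=-1,
)

```text
time_s: 8.38
tool_pos: [560.0, 114.4, 242.6]
ee_rot: [0.444, 0.896, 0.0, 0.0]
force: [-0.4, -0.2, 3.5]
gripper_width: 15.3
```

Run:
```python
from h import *
to(w(10.5,-9.5+45,242),goal(0))
```

```text
t 8.38 pos [560.  114.4 242.6] loc [ 10.7  -9.5 242.6] F [-0.4 -0.2  3.5] grip 15.3 q [-0.58  0.32  0.41  1.74 -0.14  1.11  0.52]
 shift(now axes) [0.01 2.25 0.03]  shift(goal axes) [0.01 2.25 0.03]  turn(units) [0.   0.   0.01]
```

>>> play_rows(
  moves=[
    [[0,0.5,0],[0,0,0]],
    [[0,0.5,0],[0,0,0]],
    [[0,0.5,0],[0,0,0]],
    [[0,0.4,0],[0,0,0]],
    [[0,0.28,0],[0,0,0]],
  ],
)

```text
time_s: 9.0
tool_pos: [595.5, 141.3, 242.6]
ee_rot: [0.444, 0.896, -0.0, 0.0]
force: [-10.4, -9.0, 8.9]
gripper_width: 15.7
```

Run:
```python
from h import *
to(w(10.5,-9.5+45,242),goal(0)); snap('wrist','w3.png')
```

```text
t 9.0 pos [595.5 141.3 242.6] loc [ 10.8  35.  242.6] F [-10.4  -9.    8.9] grip 15.7 q [-0.58  0.4   0.4   1.64 -0.17  1.14  0.5 ]
 shift(now axes) [0.01 0.02 0.03]  shift(goal axes) [0.01 0.02 0.03]  turn(units) [0.   0.   0.01]
```

View pics/w3.png

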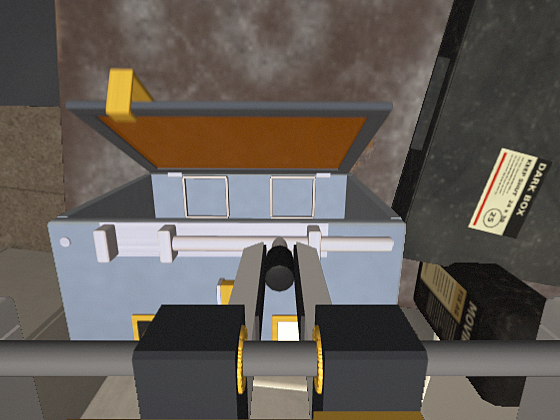

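The flap is falling open: the pane now leans forward and the staple is at (122,92). The keeper is still back. Next I release the knob, rise, and head for the can.

>>> play_rows(
  moves=[
    [[0,0,0],[0,0,0]],
    [[0,0,0],[0,0,0]],
    [[0,0,-0.8],[0,0,0]],
    [[0,0,-1],[0,0,0]],
    [[0.5,0,-1],[0,0,0]],
  ],
  claw=0,
)

```text
time_s: 9.68
tool_pos: [588.8, 148.5, 300.2]
ee_rot: [0.445, 0.896, 0.0, 0.0]
force: [-0.4, 0.6, 0.0]
gripper_width: 47.3
```

Run:
```python
from h import *
G=goal(48); can=np.array([462,383,27.]); zt=G.apply([0,0,1])
to(can-130*zt,G); print((can-130*zt).round(), (L.T@(can-O)).round(1))
```

```text
t 9.68 pos [588.8 148.5 300.2] loc [  0.9  34.  300.2] F [-0.4  0.6  0. ] grip 47.3 q [-0.61  0.34  0.41  1.58 -0.14  1.25  0.47]
 shift(now axes) [18.01  2.03  9.3 ]  shift(goal axes) [18.96  2.04 -7.15]  turn(units) [ 0.   -7.99 -0.01]
[404. 460. 114.] [-262.5   74.8   27. ]
```

>>> play_rows(
  moves=[
    [[1,0.4,0],[0,0,0]],
    [[1,0.4,0],[0,0,0]],
    [[1,0.4,0],[0,0,0]],
    [[1,0.4,0],[0,0,0]],
    [[1,0.4,0],[0,0,0]],
  ],
)

```text
time_s: 10.3
tool_pos: [559.5, 254.0, 298.6]
ee_rot: [0.444, 0.896, 0.0, 0.0]
force: [-0.3, -1.1, -0.1]
gripper_width: 46.9
```

>>> play_rows(
  moves=[
    [[1,0,0],[0,-1,0]],
    [[1,0,0],[0,-1,0]],
    [[1,0,0],[0,-1,0]],
    [[1,0,0],[0,-1,0]],
    [[1,0,0],[0,-1,0]],
  ],
)

```text
time_s: 10.92
tool_pos: [500.7, 331.1, 278.2]
ee_rot: [0.429, 0.865, -0.115, 0.234]
force: [0.5, -0.5, -0.1]
gripper_width: 46.7
```

Run:
```python
from h import *
G=goal(48); can=np.array([462,383,27.]); zt=G.apply([0,0,1])
to(can-130*zt,G); print((can-130*zt).round(), (L.T@(can-O)).round(1))
snap('wrist','w4.png');snap('top','t4.png')
```

```text
t 10.93 pos [500.7 331.1 278.2] loc [-197.8   74.3  278.2] F [ 0.5 -0.5 -0.1] grip 46.7 q [-1.2   0.4   0.4   1.65  0.39  1.24 -0.32]
 shift(now axes) [11.1   0.02  3.04]  shift(goal axes) [11.5   0.03 -0.5 ]  turn(units) [ 0.02 -2.97 -0.  ]
[404. 460. 114.] [-262.5   74.8   27. ]
```

View pics/w4.png

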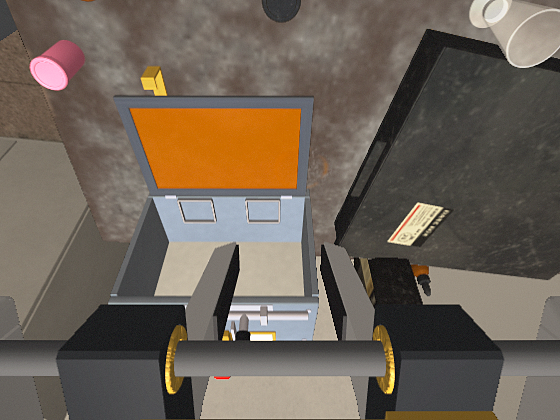

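View pics/t4.png

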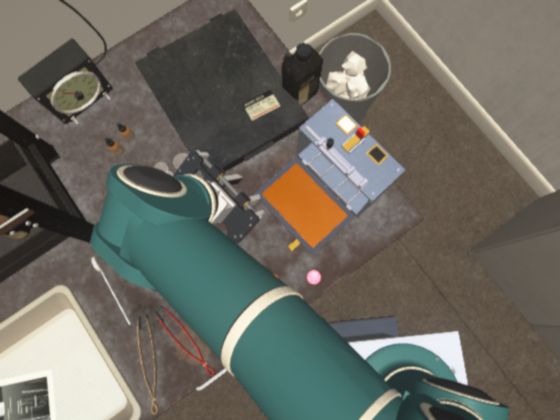

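Run:
```python
from h import *
t=load('top0');s=load('side0')
for n,a,b in (('glass',(184,162),(189,323)),('redcap',(117,203),(238,402)),('loosewhite',(191,195),(233,327)),('fixedwhite',(151,218),(260,381)),('reel',(142,187),(206,402))):
    p,e=tri(ray(t,*a),ray(s,*b)); print(n,p.round(),np.round(e,1),'loc',(L.T@(p-O)).round())
snap('side','s4.png')
```

```text
glass [638. 493.  78.] [0.3 0.3] loc [-243.  281.   78.]
redcap [539. 653. 113.] [1.6 1.6] loc [-431.  299.  113.]
loosewhite [558. 485.  49.] [0.9 0.9] loc [-286.  213.   49.]
fixedwhite [507. 590.  49.] [0.5 0.5] loc [-400.  236.   49.]
reel [598. 616.  31.] [1.1 1.1] loc [-366.  324.   31.]
```

View pics/s4.png

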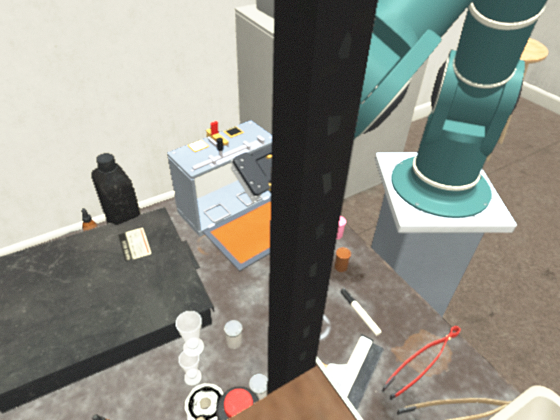

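>>> play_rows(
  moves=[
    [[1,0,0.2],[0,-1,0]],
    [[1,0,0.1],[0,-1,0]],
    [[1,0,0],[0,-1,0]],
    [[1,0,0],[0,0,0]],
    [[1,0,0],[0,0,0]],
  ],
)

```text
time_s: 11.7
tool_pos: [458.2, 386.9, 207.7]
ee_rot: [0.407, 0.818, -0.18, 0.363]
force: [0.4, -0.3, 0.6]
gripper_width: 46.8
```

>>> play_rows(
  moves=[
    [[1,0,0],[0,0,0]],
    [[1,0,0],[0,0,0]],
    [[1,0,0],[0,0,0]],
    [[0,0,0],[0,0,0]],
    [[0,0,0],[0,0,0]],
  ],
)

```text
time_s: 12.32
tool_pos: [433.9, 418.5, 163.7]
ee_rot: [0.406, 0.818, -0.181, 0.365]
force: [0.7, -0.4, 0.5]
gripper_width: 47.0
```

Run:
```python
from h import *
G=goal(48); can=np.array([462,383,27.]); zt=G.apply([0,0,1])
to(can-130*zt,G); snap('wrist','w5.png')
```

```text
t 12.32 pos [433.9 418.5 163.7] loc [-307.7   74.   163.7] F [ 0.7 -0.4  0.5] grip 47.0 q [-1.43  0.71  0.38  1.61  0.52  1.3  -0.69]
 shift(now axes) [ 3.57  0.04 -0.24]  shift(goal axes) [ 3.57  0.04 -0.24]  turn(units) [ 0.  0. -0.]
```

View pics/w5.png

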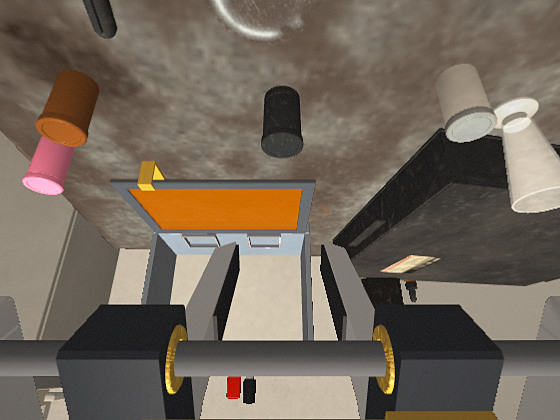

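Run:
```python
from h import *
d=load('w5');im=d['pixels'].astype(int)
m=(im.max(2)<75).astype(np.uint8); n,l,st,ce=cv2.connectedComponentsWithStats(m)
for i in range(1,n):
    if st[i,4]>300: print(st[i],ce[i])
c=cv2.resize(d['pixels'][70:180,230:340,::-1],None,fx=5,fy=5,interpolation=cv2.INTER_CUBIC);cv2.imwrite('pics/w5z.png',c)
for p in ((282.5,140),(282.5,143),(282.5,146)): print((L.T@(onz(d,*p,51)-O)).round(1))
```

```text
[ 83   0  34  38 862] [101.26102088  16.73665893]
[   0   21   72   57 1037] [39.16682739 45.58148505]
[ 77  76  23  61 465] [ 89.43870968 105.39354839]
[ 261   86   42   72 2515] [281.62147117 122.3777336 ]
[  333   128   227   158 17801] [451.19038256 215.38447278]
[153 179 163   4 345] [238.69275362 180.60289855]
[    0   235   195   185 10782] [115.00473011 348.94722686]
[ 175  245  210  112 5047] [279.32672875 326.56409748]
[  361   277   199   143 13573] [438.51160392 355.05864584]
[243 377  13  27 304] [248.85855263 390.64802632]
[-272.8   76.8   51. ]
[-269.    76.9   51. ]
[-265.2   76.9   51. ]
```

View pics/w5z.png

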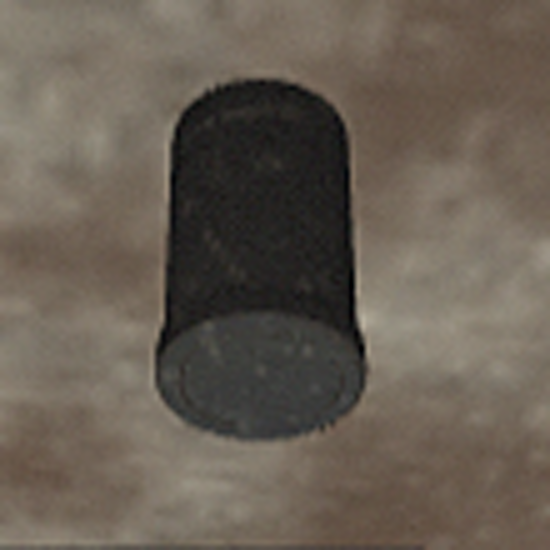

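Run:
```python
from h import *
G=goal(48); can=w(-265,76.5,27); zt=G.apply([0,0,1])
to(can-70*zt,G)
d=load('top0');im=d['pixels'].astype(int)
g=im.max(2)[205:250,215:255]
m=(g<62).astype(np.uint8);n,l,st,ce=cv2.connectedComponentsWithStats(m)
for i in range(1,n):
    if st[i,4]>20: print(st[i],ce[i]+[215,205])
cv2.imwrite('pics/t0c.png',cv2.resize(d['pixels'][205:250,210:260,::-1],None,fx=12,fy=12,interpolation=cv2.INTER_CUBIC))
```

```text
t 12.38 pos [434.1 418.5 163.9] loc [-307.6   74.   163.9] F [-0.1 -0.1  0.5] grip 47.1 q [-1.43  0.71  0.38  1.61  0.52  1.3  -0.69]
 shift(now axes) [3.66 0.12 2.67]  shift(goal axes) [3.66 0.12 2.67]  turn(units) [ 0.  0. -0.]
```

View pics/t0c.png

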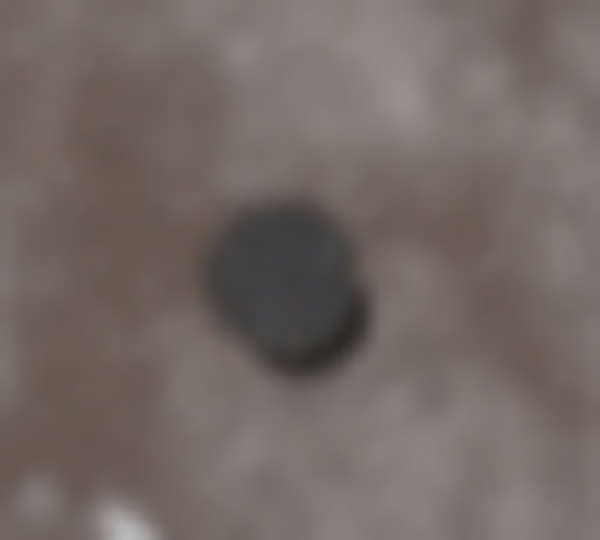

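>>> play_rows(
  moves=[
    [[0.9,0.1,0],[0,0,0]],
    [[0.9,0,0],[0,0,0]],
    [[0.9,0,0.5],[0,0,0]],
    [[0.9,0,0.9],[0,0,0]],
    [[0,0,0.9],[0,0,0]],
  ],
)

```text
time_s: 13.0
tool_pos: [426.4, 430.4, 76.6]
ee_rot: [0.405, 0.819, -0.182, 0.365]
force: [0.5, 0.3, -0.7]
gripper_width: 46.7
```

Run:
```python
from h import *
G=goal(48); can=w(-265,76.5,27); 
d=snap('wrist','w6.png');to(can,G)
im=d['pixels'].astype(int)
c=cv2.resize(d['pixels'][100:300,180:380,::-1],None,fx=3,fy=3,interpolation=cv2.INTER_CUBIC);cv2.imwrite('pics/w6z.png',c)
```

```text
t 13.05 pos [428.  427.6  76.4] loc [-318.6   74.7   76.4] F [ 1.8 -2.7 -1.9] grip 46.8 q [-1.42  0.84  0.36  1.61  0.5   1.2  -0.77]
 shift(now axes) [0.06 0.1  3.64]  shift(goal axes) [0.04 0.09 3.64]  turn(units) [-0.03  0.03  0.01]
```

View pics/w6z.png

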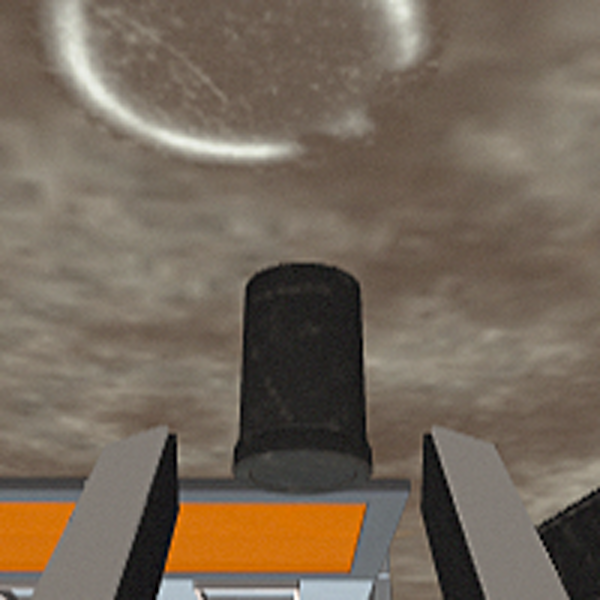

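Run:
```python
from h import *
d=load('w6'); print(d['s_pos'])
z=lambda x,y:(180+x/3-.3,100+y/3-.3)
f=lambda u,v,zz:(L.T@(onz(d,u,v,zz)-O)).round(1)
print('top',f(*z(302,470),51),'bottomnear',f(*z(303,264),0),'capedges y',f(*z(233,466),48),f(*z(371,466),48))
```

```text
[426.40511419 430.38130739  76.59868614]
top [-270.5   76.3   51. ] bottomnear [-276.8   76.5    0. ] capedges y [-264.    59.9   48. ] [-264.3   92.8   48. ]
```

>>> play_rows(
  moves=[
    [[0,0.08,0.7],[0,0,0]],
    [[0,0,0.8],[0,0,0]],
    [[0,0,0.8],[0,0,0]],
    [[0,0,0.8],[0,0,0]],
    [[0,0,0.5],[0,0,0]],
  ],
)

```text
time_s: 13.68
tool_pos: [460.8, 388.6, 30.2]
ee_rot: [0.406, 0.818, -0.181, 0.364]
force: [0.4, 0.0, -0.2]
gripper_width: 46.7
```

Run:
```python
from h import *
G=goal(48); can=w(-264,76.5,27); 
to(can,G);d=snap('wrist','w7.png')
```

```text
t 13.68 pos [460.8 388.6  30.2] loc [-267.7   77.2   30.2] F [ 0.4  0.  -0.2] grip 46.7 q [-1.37  0.89  0.37  1.66  0.53  1.08 -0.79]
 shift(now axes) [-0.   -0.04  0.24]  shift(goal axes) [-0.   -0.04  0.24]  turn(units) [-0.  0.  0.]
```

View pics/w7.png

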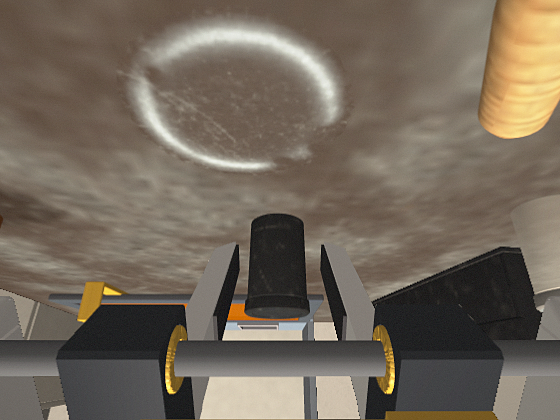

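>>> play_rows(
  moves=[
    [[0,0,0.05],[0,0,0]],
    [[0,0,0],[0,0,0]],
    [[0,0,0],[0,0,0]],
    [[0,0,0],[0,0,0]],
    [[0,0,0],[0,0,0]],
  ],
  claw=-1,
  newtons=12,
)

```text
time_s: 14.35
tool_pos: [460.8, 389.2, 30.4]
ee_rot: [0.406, 0.818, -0.181, 0.364]
force: [-0.3, -0.2, 2.3]
gripper_width: 30.5
```

Run:
```python
from h import *
G=goal(48); 
to(w(26,-50,20+27+12),G);d=snap('wrist','w8.png')
```

```text
t 14.35 pos [460.8 389.2  30.4] loc [-268.2   77.6   30.4] F [-0.3 -0.2  2.3] grip 30.5 q [-1.37  0.89  0.37  1.66  0.53  1.08 -0.79]
 shift(now axes) [-10.9   -6.39   9.97]  shift(goal axes) [-10.91  -6.38   9.97]  turn(units) [ 0.01 -0.    0.01]
```

View pics/w8.png

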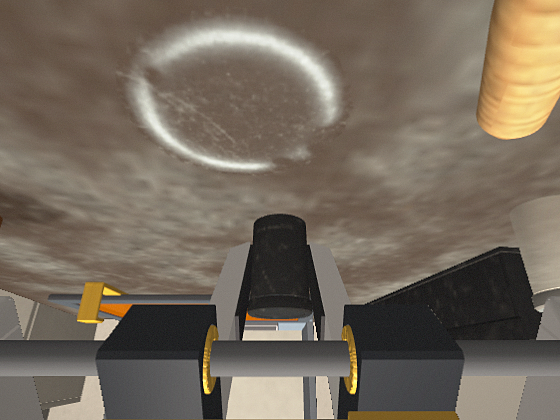

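Run:
```python
from h import *
t=load('top0')
for n,p in (('brown',(272,280)),('pink',(313,277))): print(n,(L.T@(onz(t,*p,51)-O)).round())
d=load('w4')
for p in ((197,210),(264,209)): print('pocket w4',(L.T@(onz(d,*p,22)-O)).round(1))
a=d['pixels'][180:240,140:320,::-1];cv2.imwrite('pics/w4z.png',cv2.resize(a,None,fx=4,fy=4,interpolation=cv2.INTER_CUBIC))
```

```text
brown [-281.  -91.   51.]
pink [-201. -155.   51.]
pocket w4 [ 25.5 -50.2  22. ]
pocket w4 [23.4 52.  22. ]
```

View pics/w4z.png

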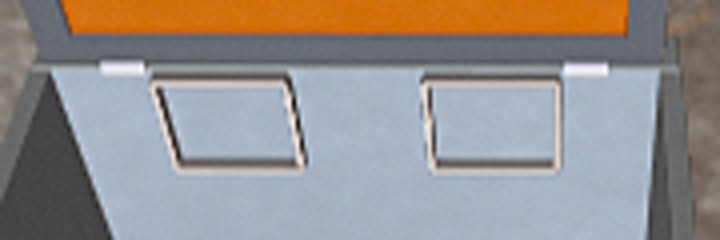

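>>> play_rows(
  moves=[
    [[-0.3,0,-0.27],[0,0,0]],
    [[-0.5,0,-0.45],[0,0,0]],
    [[-0.5,0,-0.45],[0,0,0]],
    [[-0.5,0,-0.45],[0,0,0]],
    [[-0.3,0,-0.27],[0,0,0]],
  ],
)

```text
time_s: 15.02
tool_pos: [460.9, 389.2, 87.9]
ee_rot: [0.406, 0.818, -0.18, 0.364]
force: [-0.3, 0.1, -0.4]
gripper_width: 30.2
```

>>> play_rows(
  moves=[
    [[-0.4,-0.3,0.45],[0,0,0]],
    [[-0.67,-0.5,0.74],[0,0,0]],
    [[-0.67,-0.5,0.74],[0,0,0]],
    [[-0.67,-0.5,0.74],[0,0,0]],
    [[-0.67,-0.5,0.74],[0,0,0]],
  ],
)

```text
time_s: 15.65
tool_pos: [479.7, 286.0, 86.5]
ee_rot: [0.406, 0.818, -0.181, 0.364]
force: [-0.5, -0.3, -0.8]
gripper_width: 30.9
```

>>> play_rows(
  moves=[
    [[-0.67,-0.6,0.74],[0,0,0]],
    [[-0.67,-0.6,0.74],[0,0,0]],
    [[-0.67,-0.6,0.74],[0,0,0]],
    [[-0.67,-0.6,0.74],[0,0,0]],
    [[-0.67,-0.6,0.74],[0,0,0]],
  ],
)

```text
time_s: 16.27
tool_pos: [492.2, 170.4, 86.9]
ee_rot: [0.406, 0.818, -0.181, 0.364]
force: [0.9, -0.5, -0.5]
gripper_width: 30.6
```

Run:
```python
from h import *
G=goal(48); 
to(w(22,-50,85),G);d=snap('wrist','w9.png');snap('side','s9.png')
```

```text
t 16.27 pos [492.2 170.4  86.9] loc [-74.8 -29.7  86.9] F [ 0.9 -0.5 -0.5] grip 30.6 q [-1.28  0.65  0.53  2.08  0.75  0.8  -0.79]
 shift(now axes) [-3.17 -1.02  3.66]  shift(goal axes) [-3.17 -1.01  3.66]  turn(units) [-0.    0.    0.01]
```

View pics/w9.png

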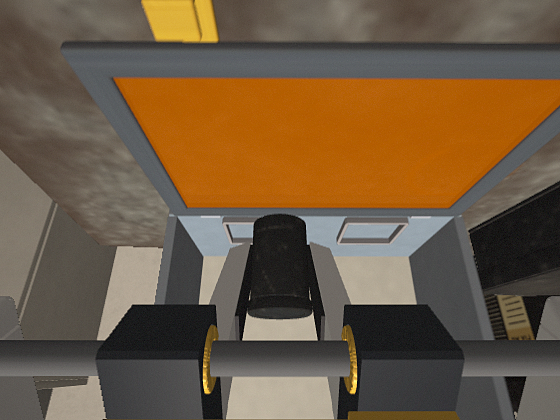

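View pics/s9.png

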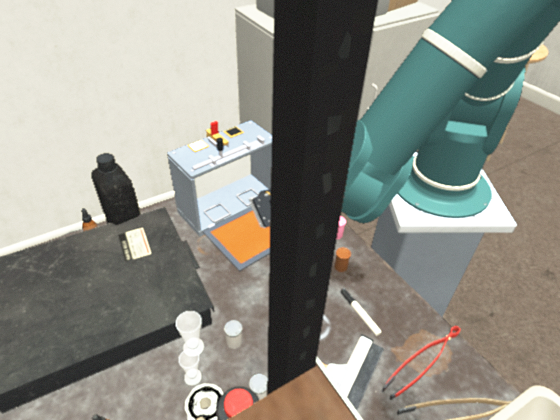

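Run:
```python
from h import *
d=load('w8')
for v in (213,215,217): print((L.T@(onz(d,279.5,v,0)-O)).round(1))
im=d['pixels'];cv2.imwrite('pics/w8z.png',cv2.resize(im[200:330,210:350,::-1],None,fx=4,fy=4,interpolation=cv2.INTER_CUBIC))
im=load('w9')['pixels'];cv2.imwrite('pics/w9z.png',cv2.resize(im[200:330,210:350,::-1],None,fx=4,fy=4,interpolation=cv2.INTER_CUBIC))
a=cv2.hconcat([cv2.imread('pics/w8z.png')[:, :400],cv2.imread('pics/w9z.png')[:,:400]]);cv2.imwrite('pics/w89.png',a)
```

```text
[-278.3   78.2    0. ]
[-275.8   78.2    0. ]
[-273.1   78.2    0. ]
```

View pics/w89.png

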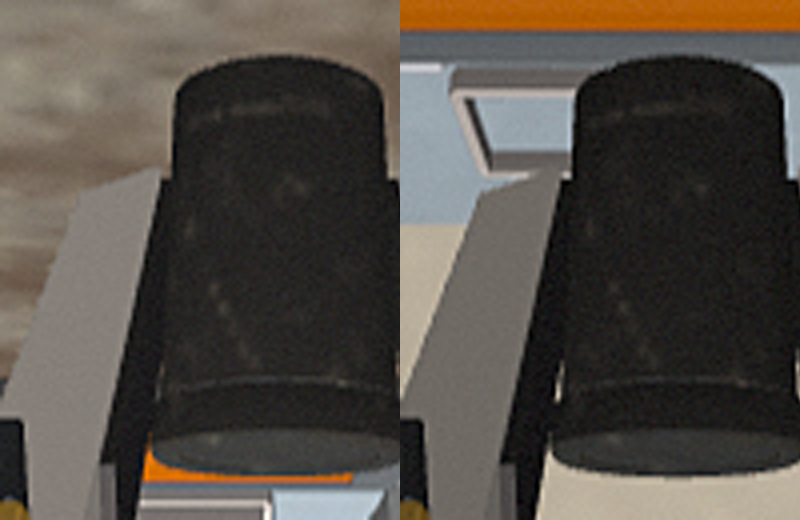

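>>> play_rows(
  moves=[
    [[-0.67,-0.3,0.74],[0,0,0]],
    [[-0.67,-0.3,0.74],[0,0,0]],
    [[-0.67,-0.3,0.74],[0,0,0]],
    [[-0.5,-0.1,0.55],[0,0,0]],
    [[-0.3,0,0.33],[0,0,0]],
  ],
)

```text
time_s: 17.0
tool_pos: [527.6, 92.5, 87.5]
ee_rot: [0.406, 0.818, -0.181, 0.364]
force: [0.8, 0.3, -0.2]
gripper_width: 30.6
```

Run:
```python
from h import *
G=goal(48); 
to(w(21,-50,60),G)
d=snap('wrist','w10.png'); to(w(21,-50,60),G)
```

```text
t 17.0 pos [527.6  92.5  87.5] loc [  8.6 -48.6  87.5] F [ 0.8  0.3 -0.2] grip 30.6 q [-1.19  0.65  0.61  2.14  0.86  0.67 -0.77]
 shift(now axes) [ 0.61 -0.07  1.38]  shift(goal axes) [ 0.61 -0.07  1.38]  turn(units) [-0.  0.  0.]
t 17.05 pos [528.   92.   87.6] loc [  9.3 -48.6  87.6] F [-0.2 -1.8 -0.2] grip 30.4 q [-1.19  0.65  0.61  2.14  0.86  0.67 -0.77]
 shift(now axes) [ 0.64 -0.07  1.36]  shift(goal axes) [ 0.63 -0.07  1.36]  turn(units) [-0.    0.01 -0.  ]
```

View pics/w10.png

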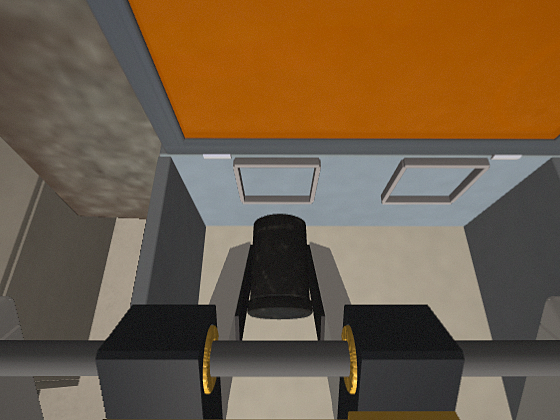

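Run:
```python
from h import *
d=load('w10')
f=lambda u,v,zz:(L.T@(onz(d,u,v,zz)-O)).round(1)
P=[f(*p,26) for p in ((233.5,158.5),(320.5,157.5),(315.5,203),(243,203.5))]; print(P,np.mean(P,0))
```

```text
[array([ -7.2, -73.8,  26. ]), array([ -8.2, -25. ,  26. ]), array([ 48.7, -22.4,  26. ]), array([ 49.5, -74. ,  26. ])] [ 20.7 -48.8  26. ]
```

>>> play_rows(
  moves=[
    [[-0.2,-0.02,0.2],[0,0,0]],
    [[-0.13,0,0.17],[0,0,0]],
    [[0.4,0,0.36],[0,0,0]],
    [[0.4,0,0.36],[0,0,0]],
    [[0,0,0],[0,0,0]],
  ],
)

```text
time_s: 17.68
tool_pos: [532.4, 85.2, 64.9]
ee_rot: [0.405, 0.819, -0.182, 0.364]
force: [0.0, -0.2, -1.0]
gripper_width: 30.3
```

Run:
```python
from h import *
G=goal(48); 
d=snap('wrist','w11.png'); to(w(20,-49,52),G);snap('top','t11.png')
cv2.imwrite('pics/w11z.png',cv2.resize(d['pixels'][120:340,180:380,::-1],None,fx=2.7,fy=2.7,interpolation=cv2.INTER_CUBIC))
```

```text
t 17.73 pos [532.6  85.3  65.4] loc [ 17.4 -48.9  65.4] F [ 0.2 -0.1  0.2] grip 30.6 q [-1.17  0.7   0.61  2.14  0.87  0.61 -0.81]
 shift(now axes) [ 0.41 -0.    0.55]  shift(goal axes) [ 0.41 -0.    0.55]  turn(units) [-0.    0.01  0.02]
```

View pics/w11z.png

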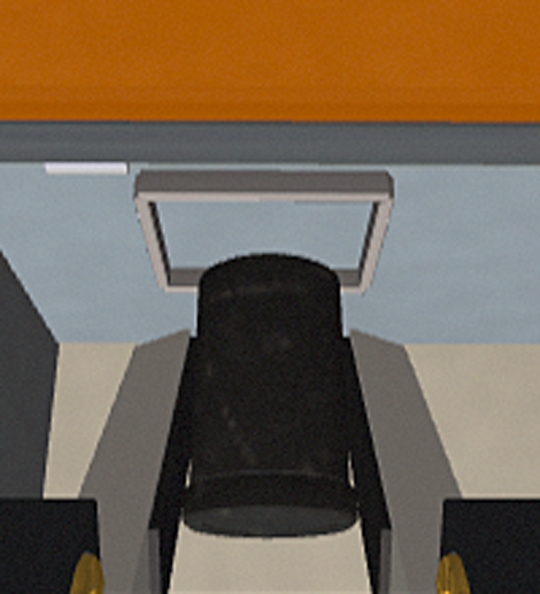

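Run:
```python
from h import *
d=load('w11')
z=lambda x,y:(180+x/2.7-.3,120+y/2.7-.3)
f=lambda u,v,zz:(L.T@(onz(d,u,v,zz)-O)).round(1)
print('front',f(*z(264,198),26),'rear',f(*z(264,289),26),'L',f(*z(140,198),26),'R',f(*z(388,198),26),f(*z(162,289),26),f(*z(368,289),26))
print('can near',f(*z(269,253),34.5),f(*z(198,275),36),f(*z(341,275),36))
```

```text
front [  0.4 -49.7  26. ] rear [ 46.9 -49.9  26. ] L [  0.5 -74.   26. ] R [  0.3 -25.4  26. ] [ 47.1 -74.6  26. ] [ 46.8 -24.7  26. ]
can near [  7.7 -48.7  34.5] [ 15.4 -63.3  36. ] [ 15.2 -33.8  36. ]
```

View pics/t11.png

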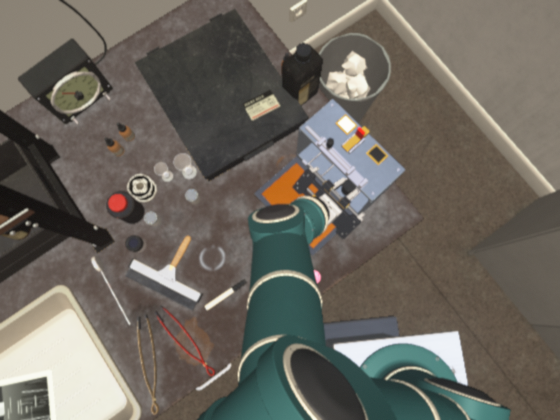

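>>> play_rows(
  moves=[
    [[0.15,-0.05,0.14],[0,0,0]],
    [[0.15,0,0.14],[0,0,0]],
    [[0.15,0,0.13],[0,0,0]],
    [[0.08,0,0.06],[0,0,0]],
    [[0,0,0],[0,0,0]],
  ],
)

```text
time_s: 18.4
tool_pos: [532.0, 84.8, 51.6]
ee_rot: [0.406, 0.818, -0.181, 0.364]
force: [-0.4, -0.4, -0.0]
gripper_width: 31.0
```

Run:
```python
from h import *
G=goal(48); 
d=snap('wrist','w12.png'); to(w(18,-50,50.4),G)
cv2.imwrite('pics/w12z.png',cv2.resize(d['pixels'][120:340,180:380,::-1],None,fx=2.7,fy=2.7,interpolation=cv2.INTER_CUBIC))
```

```text
t 18.45 pos [532.   84.8  51.7] loc [ 17.4 -49.8  51.7] F [ 0.4 -0.3  0.3] grip 30.7 q [-1.17  0.74  0.61  2.14  0.88  0.59 -0.83]
 shift(now axes) [ 0.03 -0.01  0.07]  shift(goal axes) [ 0.03 -0.01  0.07]  turn(units) [0.   0.   0.01]
```

View pics/w12z.png

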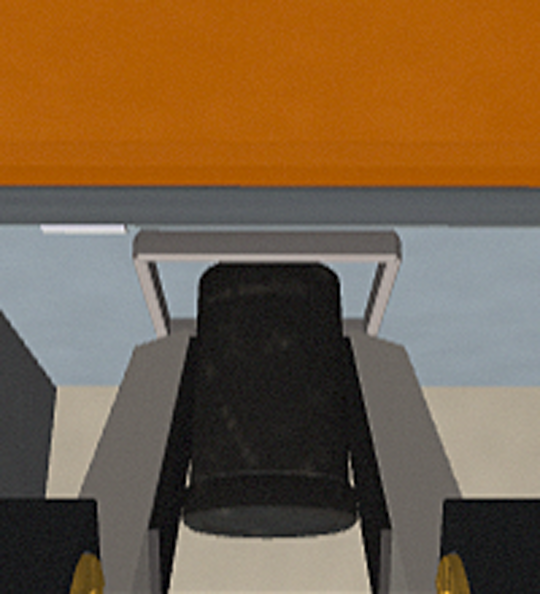

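>>> play_rows(
  moves=[
    [[0.037,0,0.033],[0,0,0]],
    [[0.02,0,0.02],[0,0,0]],
    [[0,0,0],[0,0,0]],
    [[0,0,0],[0,0,0]],
    [[0,0,0],[0,0,0]],
  ],
)

```text
time_s: 19.08
tool_pos: [532.0, 84.8, 50.3]
ee_rot: [0.406, 0.818, -0.181, 0.365]
force: [-2.1, 0.7, 5.7]
gripper_width: 30.6
```

>>> play_rows(
  moves=[
    [[0,0,0],[0,0,0]],
    [[0,0,0],[0,0,0]],
    [[0,0,0],[0,0,0]],
    [[0,0,0],[0,0,0]],
    [[0,0,0],[0,0,0]],
  ],
  claw=0,
)

```text
time_s: 19.7
tool_pos: [532.0, 84.7, 50.2]
ee_rot: [0.406, 0.818, -0.181, 0.364]
force: [0.3, 0.4, -0.2]
gripper_width: 47.1
```

Run:
```python
from h import *
G=goal(48); 
d=snap('wrist','w13.png'); to(w(18,-50,50.4),G)
```

```text
t 19.75 pos [532.   84.8  50.1] loc [ 17.4 -49.7  50.1] F [ 0.8 -0.  -0.1] grip 46.9 q [-1.17  0.74  0.61  2.14  0.88  0.58 -0.84]
 shift(now axes) [-0.03 -0.01  0.01]  shift(goal axes) [-0.03 -0.01  0.01]  turn(units) [0.01 0.   0.01]
```

View pics/w13.png

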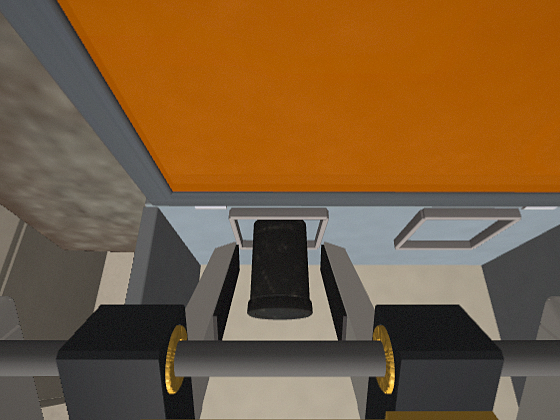

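The can stands upright inside the fence at about (280,270) and the fingers are clear of it. Retracting along the tool axis.

>>> play_rows(
  moves=[
    [[0,0,-0.4],[0,0,0]],
    [[0,0,-0.8],[0,0,0]],
    [[0,0,-1],[0,0,0]],
    [[0,0,-1],[0,0,0]],
    [[0,0,-1],[0,0,0]],
  ],
)

```text
time_s: 20.38
tool_pos: [493.4, 135.6, 107.4]
ee_rot: [0.406, 0.819, -0.18, 0.364]
force: [-0.3, -0.2, -0.4]
gripper_width: 47.1
```

>>> play_rows(
  moves=[
    [[0,0,-1],[0,0,0]],
    [[0,0,-1],[0,0,0]],
    [[0,0,-1],[0,0,0]],
    [[0,0,-1],[0,0,0]],
    [[0,0,-1],[0,0,0]],
  ],
)

```text
time_s: 21.0
tool_pos: [448.2, 194.5, 174.3]
ee_rot: [0.406, 0.819, -0.18, 0.364]
force: [-0.7, -0.6, -0.0]
gripper_width: 46.8
```

>>> play_rows(
  moves=[
    [[0,0,-1],[0,0,0]],
    [[0,0,-1],[0,0,0]],
    [[0,0,-0.5],[0,0,0]],
    [[0,0,0],[0,0,0]],
    [[0,0,0],[0,0,0]],
  ],
)

```text
time_s: 21.62
tool_pos: [426.8, 222.7, 206.5]
ee_rot: [0.406, 0.818, -0.181, 0.364]
force: [0.4, 0.4, 0.1]
gripper_width: 47.4
```

Run:
```python
from h import *
G=goal(48); 
snap('wrist','w14.png'); snap('side','s14.png');snap('top','t14.png'); to(w(18,-50,50.4),G)
d=load('s14');cv2.imwrite('pics/s14z.png',cv2.resize(d['pixels'][110:390,150:350,::-1],None,fx=2.1,fy=2.1,interpolation=cv2.INTER_CUBIC))
```

```text
t 21.77 pos [426.8 222.7 206.5] loc [-156.   -50.1  206.5] F [ 0.1 -1.2 -0.1] grip 46.9 q [-1.45  0.4   0.52  2.04  0.67  1.14 -0.71]
 shift(now axes) [-2.000e-02  1.000e-02  1.169e+01]  shift(goal axes) [-2.000e-02  1.000e-02  1.169e+01]  turn(units) [-0.  0.  0.]
```

View pics/w14.png

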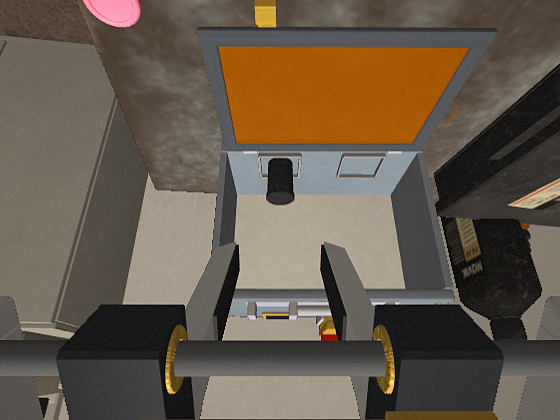

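View pics/s14z.png

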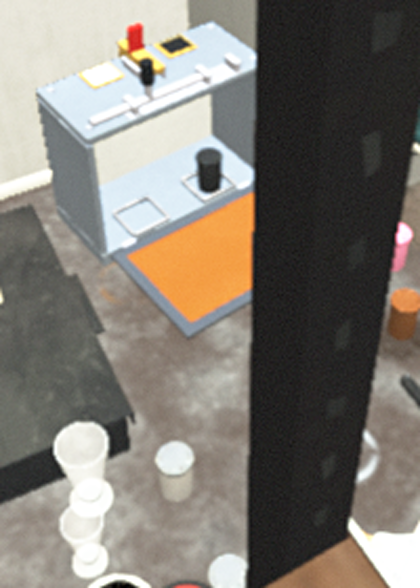

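View pics/t14.png

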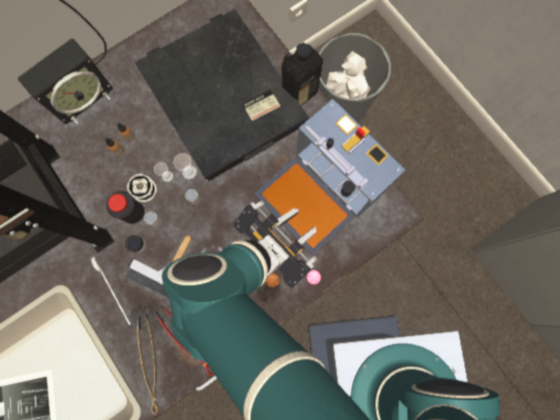

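Run:
```python
from h import *
d=load('t14');f=lambda u,v,zz:(L.T@(onz(d,u,v,zz)-O)).round(1)
print(f(347,187,60)); s=load('s14')
p,e=tri(ray(d,347,186),ray(s,150+208/2.1-.3,110+157/2.1-.3));print((L.T@(p-O)).round(1),e)
p,e=tri(ray(d,191,195),ray(s,150+175/2.1-.3,110+457/2.1-.3));print('white',p.round(1),(L.T@(p-O)).round(1),e)
cv2.imwrite('pics/t14z.png',cv2.resize(d['pixels'][90:260,240:420,::-1],None,fx=3.3,fy=3.3,interpolation=cv2.INTER_CUBIC))
```

```text
[ 21.1 -48.9  60. ]
[ 20.7 -47.7  67.5] [0.06708552247284255, 0.06708552247262789]
white [557.9 485.   48.4] [-285.7  212.9   48.4] [0.7515918921902933, 0.7515918921904765]
```

View pics/t14z.png

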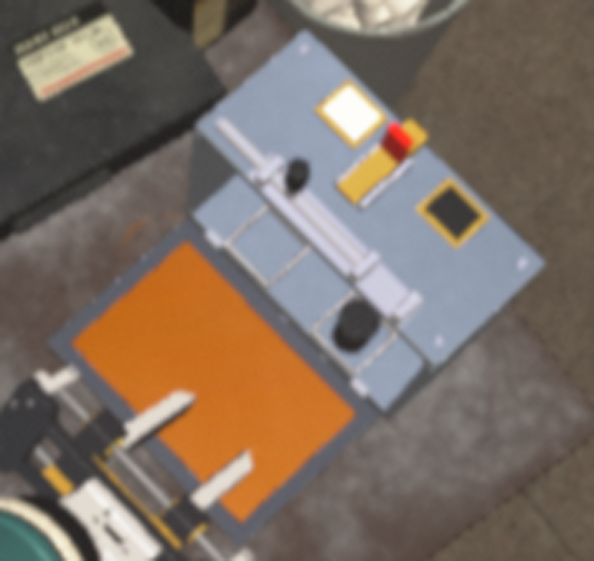

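Run:
```python
from h import *
print(r.sense()['force'],r.close_job())
```

```text
the job is handed in; nothing more can be done
[ 0.09429091 -1.16641848 -0.12349487] None
```

The black can is standing upright in the slot under the black label, and the job is handed in at about 22 s of the 58 s allowed. No verdict was reported.

I gripped the red tab and slid the keeper back about 30 mm, then gripped the knob and slid the bolt open about 44.5 mm. The flap dropped on its own. I picked the can up with the hand leaning 48 degrees, carried it upright, set it down until I felt light contact, let go and backed the hand clear.

**Last checks (side, top and wrist pictures):**
- **Black can:** it is upright inside the fence. Its top measured at about (21, −48, 68) mm in the locker's axes, and the pocket centre measured at (24, −50) mm.
- **Catches and flap:** the keeper is back, the bolt is open and the flap lies flat.
- **White can:** the loose white can is within about 1 mm of where it started.
- **Robot:** it touches nothing, and every force reading I took was well under the limits (about 16 N at most).

**Disagreements:** measurements of the can and locker differed by 2 to 9 mm between cameras and between views, most along the locker's depth. I settled the placing by measuring the can against the fence in the wrist picture.

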